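Move the battery pack from charger to magnifier lamp

TASK

Take the charged battery pack off its charger, pressing the charger's red catch so that it springs free, and slide it fully home into the battery slide of the ring-magnifier lamp until the lamp's own catch clicks up and holds it. Work gently, do not force either slide, let go of the pack, and leave the antiques on the table where they stand.

Things in the scene. Friction and masses are not known exactly. Their poses are not given: they have to be found in the camera images.
- pack: Battery pack, 0.3 kg: orange block 64 long (x), 44 wide (y), 16 to 51 mm above the underside, on a black neck (34 wide, 6 to 16 mm up) and a black flange plate 60 long, 50 wide, 6 thick, with a pocket for the catch tooth below. Origin: centre of the flange's underside. The +x end (green bar on the black top) goes in first. Starts latched in the charger.
- pack_grip (a point): Centre of the pack's orange block, 33.5 mm above the pack's origin: grip here across the 44 mm width (y). In a slide a hard grip a little off centre presses the flange against a rail: close gently (about 10 N), centre by feel, then grip. Held in the jaws, it loads rails or floor by some 15 N per mm of misplacement.
- charger: Charger, fixed: grey base 165 x 92 x 20 mm, black battery slide on top, 34 mm high grey brick at x = 88 to 128 mm. Origin: underside, below the centre of a latched pack. +x is the way a pack slides in, the mouth faces -x; z up. A latched pack has its x axis along this one. Its slide has the same measures as the lamp's and sits exactly as nominal.
- charger_seat (a point): On the charger's slide floor, 20 mm above the charger's origin: where the origin of a latched pack lies. The pack can be lifted out once it is drawn 56 mm or more towards -x from here.
- charger_tab (a point): Centre of the top of the charger's red catch tab (26 x 34 mm), at x = 64 mm, 14 mm above the slide floor when up. Pressed straight down 5 to 7 mm (3 to 15 N) it drops the tooth, and a spring ejector (7 to 8 N) pushes the pack 7 to 10 mm to -x; it then stays unlatched though the tab is let go (the tooth is under the flange).
- charger_catch (a joint): Travel of the charger's catch in m: 0 = up, 0.007 = fully down; about 0.0045 while a flange lies over the tooth, which then lifts the pack's front end a little (up to 2 mm): a pack gripped there is held slightly nose-up until it is set flat and gripped anew.
- lamp: Cordless ring-magnifier lamp, fixed: white foot plate 260 x 110 x 8 mm (x = -85 to 175 mm), grey slide block 165 x 92 mm with aluminium rails on it, white hump 26 mm high from x = 100 mm, post at x = 145 to 175 mm, 130 mm high, black ring lens beyond. Origin: underside, below the nominal centre of a latched pack. +x is the way a pack slides in, the mouth faces -x; z up.
- lamp_seat (a point): Where nominally the origin of a latched pack lies: on the slide floor, 20 mm above the lamp's origin. The slide block is bolted on in slots: all of it (rails, guides, catch, stop) sits up to 5 mm off along x and 2.5 mm off along y, squarely; poses do not show this, so feel for it. Being the lamp's own point, this one does not move with the block.
- lamp_mouth (a point): Nominal start of the rails on the slide floor, 15 mm before the seat. Rails 52 apart (flange 50), undercut 7.8 high (flange 6), lips up to 11.8 mm, 39 mm gap for the neck. Lips' lead-in begins 9 mm, flared guides (66 mm apart) 23 mm before this point. The floor goes on to 62 mm before it as a flat apron: set a pack down with its origin 45 to 60 mm before it.
- lamp_catch (a joint): Travel of the lamp's catch in m (its red tab lies behind the stop): 0 = up, 0.007 = down. 0 until the flange meets the tooth (28 mm short of latching), 0.0045 while riding over it, near 0 again once clicked. Sliding in takes up to 18 N over the tooth and against the ejector (last 10 mm); the dead stop is 2 mm past the click. A pack not caught is pushed back.
- jug: Blue ceramic mug-shaped jug, 76 mm across, 110 mm high, handle at +y; bystander. Origin: centre of the underside.
- candlestick: Brass candlestick, 90 mm foot, 128 mm high; bystander. Origin: centre of the underside.
- dish: White ceramic bowl, 110 mm across, 35 mm high; bystander. Origin: centre of the underside.

How it is judged:
By the outcome, as a careful person would: the job done as asked, in the order asked, and still so for the second after the job is handed in, with the robot touching nothing.
It also fails if it takes over 72 s, if anything falls off the work surface, if the arm or the gripper's body presses on something with over 40 N, if the wrist force passes 120 N, or if a joint passes its speed limit or range.

ROBOT

A 6-joint arm with a two-finger parallel gripper is mounted at the origin on the work surface. World frame = base frame: x ahead of the robot, y to its left, z up, the work surface at z = 0. Lengths are in m, angles in rad, forces in N, time in s.
With the tool pointing down it reaches from about 0.375 to 0.9 m from the base axis. Payload 3.1 kg.
Tool frame: the origin (TCP) lies midway between the tips of the shut fingers; the grasp point (between the pads) lies robot.grip_depth behind it (robot.grip_depth is the distance from the TCP to the grasp point, in m); z points along the fingers, y is the line along which they close (so a half turn about z gives the same grasp; the last joint's range is limited). The gripper opens to 87 mm and grips with 3 to 60 N. Pads are 19 mm wide; open, the fingers measure 117 mm over their backs; the gripper's body (75 mm by 190 mm) begins 51 mm behind the grasp point.
Start: joints at [-1.458, 0.527, 1.433, -0, 1.181, -0.178], TCP at [0.179, -0.599, 0.223] pointing down, gripper open.
Joint ranges: [-3.08, 3.08], [-0.75, 2.2], [0.22, 2.44], [-1.43, 4.57], [0, 2.65], [-2.85, 2.85]. Speed limits (rad/s): [2.79, 2.79, 3.14, 3.14, 3.14, 3.14].

INTERFACE

Orientations are given as a unit quaternion [x, y, z, w].
In Python, from rig import robot, optics, hand_in gives the robot as it stands (robot), with the cameras (optics) and the job as plain functions.
- The arm moves only by the shell command python3 nudge.py 'ROWS' [OPENING] [FORCE]. ROWS is one flat JSON list of numbers that holds 1 to 20 rows one after another, with no inner brackets; each row has 4 numbers: dx, dy, dz in m, then a turn about the tool's z in rad; each row shifts and turns the commanded pose from where the row before left it, along the tool's axes as they then stand; what a row does not reach is not made up. A row lasts 1/12 s, in which the tool goes at most 0.0417 m and 0.125 rad, less where a joint would pass 70% of its speed; a pose out of reach is approached as far as the arm can. OPENING is the finger opening in m, set as the command begins (- or left out keeps the last). The fingers move at their own pace and stop on an object; FORCE is the grip in N (left out, the last holds). Time passes only in rows, so rows that do not move let the fingers close. It prints the time, the measured TCP pose, the force, the opening and the grip force at its end. Input that does not fit is refused with a message, and nothing moves.
- robot.get_obs(): the state, without advancing time (a new reading comes with each control period).
- optics.camera(name): name is "side" or "top" or "wrist"; returns a dict with "img" (420x560x3 uint8, red, green, blue), "fx", "fy", "cx", "cy" (pixels), "k1" (the pictures are not rectified: a ray, as slopes to the right and down, at radius r is drawn at 1 + k1 r^2 times it, then the intrinsics apply), "xyz" and "attitude" of the camera in the world. Camera axes: x right, y down, z forward; pixel columns grow to the right and rows downward; lengths in m; the calibration is good to about 2 mm. A picture is of the moment at which its call begins. There is no depth.
- hand_in(): hands the job in; it is judged then, once.
The state is a dict: "time": time; "q": joint angles; "joint_velocities": joint speeds; "joint_torque": joint torques, N m; "position": TCP position; "tool_rot": TCP orientation; "ft_force": force on the tool from outside, world axes, zero at the start; "moment": the same for the moment, N m; "grip_width": finger opening in m; "grip_force": force on a finger pad.
Only numpy, scipy, OpenCV 4.12 (cv2) and the standard library are available. Lean on these libraries where they do the work, as an engineer would, in place of code of your own. Each camera call takes 0.05 s, during which the arm holds its last target. There are 200 camera calls.

## Working session

There is one attempt and no reset: what is moved stays moved. The work goes in short steps, Python scripts to look and compute and a shell command to move; the robot and the scene stay as the last step left them, time stands still between calls to the robot, and variables do not carry over. Pictures are saved under pics/ and viewed, at most 10 in all, crops included, and the job is handed in when it is done.

```bash
ls; mkdir -p pics; cat > h.py <<'E'
import numpy as np, cv2
from rig import robot, optics, hand_in
from scipy.spatial.transform import Rotation as R
def snap(n,f=None):
    c=optics.camera(n)
    if f: cv2.imwrite('pics/'+f,c['img'][:,:,::-1])
    return c
def rot(c):
    a=np.array(c['attitude']); return a if a.shape==(3,3) else R.from_quat(a).as_matrix()
def ray(c,u,v):
    K=np.array([[c['fx'],0,c['cx']],[0,c['fy'],c['cy']],[0,0,1.]])
    p=cv2.undistortPoints(np.array([[[u,v]]],float),K,np.array([c['k1'],0,0,0.]))[0,0]
    return np.array(c['xyz']),rot(c)@np.array([p[0],p[1],1])
def onz(c,u,v,z):
    o,d=ray(c,u,v); return o+d*(z-o[2])/d[2]
def cross(a,b):
    (o1,d1),(o2,d2)=a,b
    s=np.linalg.lstsq(np.stack([d1,-d2],1),o2-o1,rcond=None)[0]
    p,q=o1+s[0]*d1,o2+s[1]*d2
    return (p+q)/2,np.linalg.norm(p-q)
E
python3 - <<'E'
from h import *
for n in ['top','side','wrist']:
    c=snap(n,n+'0.png'); print(n,{k:np.round(c[k],4).tolist() for k in c if k!='img'})
print(robot.get_obs(), robot.grip_depth)
E
```

```text
nudge.py
pics
rig.py
top {'fx': 426.5491, 'fy': 426.5491, 'cx': 274.6623, 'cy': 207.66, 'k1': -0.1053, 'xyz': [0.4335, -0.0179, 1.1814], 'attitude': [0.7087, -0.7018, 0.0527, -0.0493]}
side {'fx': 410.4248, 'fy': 410.4248, 'cx': 288.0772, 'cy': 210.3774, 'k1': 0.0138, 'xyz': [0.3482, 0.9065, 0.9945], 'attitude': [-0.1215, 0.9143, -0.3819, 0.0577]}
wrist {'fx': 297.5878, 'fy': 297.5878, 'cx': 282.8145, 'cy': 215.2362, 'k1': -0.0449, 'xyz': [0.2561, -0.576, 0.3848], 'attitude': [0.7936, -0.5905, -0.0882, 0.117]}
{'time': 0.15, 'q': array([-1.45850923e+00,  5.28268216e-01,  1.43358986e+00, -4.01370337e-08,
        1.18139588e+00, -1.78467857e-01]), 'joint_velocities': array([ 0.00139956, -0.00268831, -0.00516394,  0.0010908 ,  0.00014093,
       -0.00059304]), 'joint_torque': array([ 7.83150463e-04, -4.40431166e+01, -1.76841670e+01,  6.33104704e-02,
        5.52943989e-02, -1.01868268e-04]), 'position': array([ 0.17915694, -0.59819657,  0.22179261]), 'tool_rot': array([ 9.89450950e-01,  1.44865893e-01,  2.74630817e-05, -8.30199606e-04]), 'ft_force': array([-0.42805664, -0.45228637,  0.504257  ]), 'moment': array([-0.00804637, -0.02655505, -0.04208328]), 'grip_force': 0.0, 'grip_width': 0.08693519980830552} 0.0187
```

View pics/top0.png

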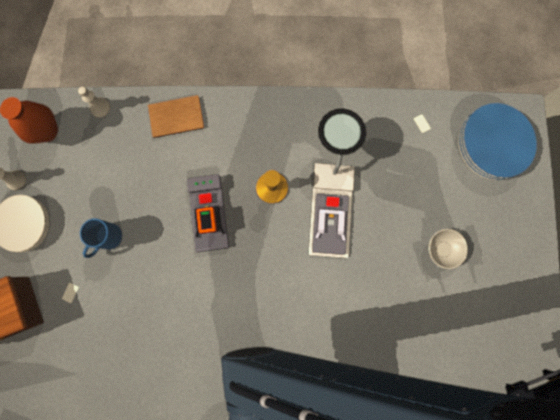

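View pics/side0.png

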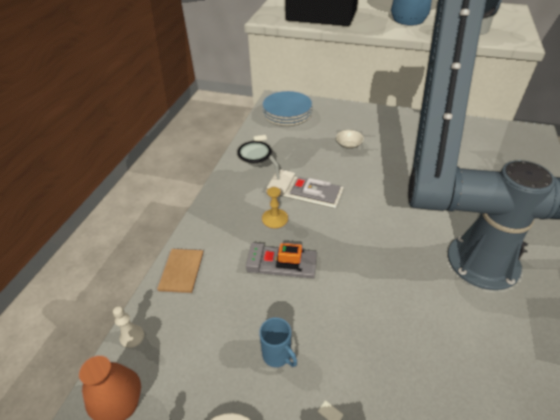

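The top view shows the charger with the orange pack at about (206,215), its red tab at (206,199), the lamp's slide at (332,222) with its red tab at (333,201), and the candlestick between them at (271,187). In the side view the pack is at (290,254), the charger tab at (269,257), the lamp tab at (299,184) and the candlestick at (275,207).

```bash
cat >> h.py <<'E'
def blobs(c,lo,hi,box,amin=8):
    hsv=cv2.cvtColor(c['img'],cv2.COLOR_RGB2HSV); m=cv2.inRange(hsv,np.array(lo),np.array(hi))
    x0,y0,x1,y1=box; k=np.zeros_like(m); k[y0:y1,x0:x1]=m[y0:y1,x0:x1]
    cs,_=cv2.findContours(k,cv2.RETR_EXTERNAL,cv2.CHAIN_APPROX_NONE)
    return sorted([q for q in cs if cv2.contourArea(q)>=amin],key=cv2.contourArea,reverse=True)
def show(c,lo,hi,box,amin=8):
    for q in blobs(c,lo,hi,box,amin)[:4]:
        r=cv2.minAreaRect(q); print(lo,np.round(r[0],1),np.round(r[1],1),round(r[2],1),cv2.contourArea(q))
E
python3 - <<'E'
from h import *
for n,b in [('top',(180,160,360,265)),('side',(230,170,350,290))]:
    c=snap(n); print(n)
    print('red');show(c,(0,190,100),(4,255,255),b)
    print('orange');show(c,(6,190,120),(14,255,255),b)
    print('purplegray');show(c,(110,20,40),(170,90,160),b)
    print('white');show(c,(0,0,200),(179,40,255),b)
    cv2.imwrite(f'pics/{n}z.png',cv2.resize(c['img'][b[1]:b[3],b[0]:b[2],::-1],None,fx=4,fy=4,interpolation=cv2.INTER_CUBIC))
E
```

```text
top
red
(0, 190, 100) [332.5 201. ] [ 8. 11.] 90.0 82.0
(0, 190, 100) [205. 198.] [ 8. 12.] 90.0 80.5
orange
(6, 190, 120) [205.5 219.5] [25.  17.7] 83.7 398.5
purplegray
white
(0, 0, 200) [331.5 223.8] [28.3 27.6] 6.3 204.5
(0, 0, 200) [346.7 181.6] [10.  13.6] 7.1 86.0
(0, 0, 200) [310.9 233.5] [ 2.6 41.1] 3.4 51.5
(0, 0, 200) [313. 206.] [ 2. 10.] 0.0 9.5
side
red
(0, 190, 100) [269.  255.5] [7. 6.] 90.0 34.0
(0, 190, 100) [299.5 183. ] [4. 5.] 90.0 15.0
orange
(6, 190, 120) [289.5 253.8] [22.5 17.5] 5.2 203.5
purplegray
white
(0, 0, 200) [280.9 179.7] [16.5 23.7] 29.7 207.0
(0, 0, 200) [309.9 199.7] [51.2  2.9] 12.9 48.5
(0, 0, 200) [311.1 190.5] [13.9  4.1] 24.0 22.5
(0, 0, 200) [315.6 180.9] [15.   2.6] 8.7 18.5
```

View pics/topz.png

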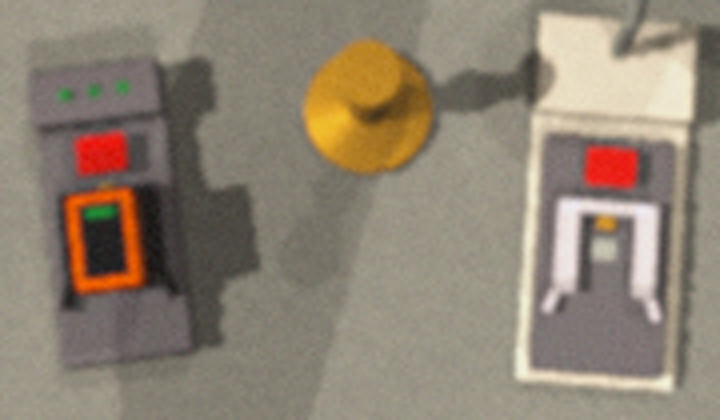

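The crop shows the charger outline leaning slightly to the left going up, with the pack latched below the red tab. The lamp leans slightly to the right, with bright rails and flares opening downward, so both mouths face the robot.

```bash
python3 - <<'E'
from h import *
t=snap('top');s=snap('side')
for n,a,b in [('chtab',(205,198),(269,255.5)),('lamptab',(332.5,201),(299.5,183)),('packtop',(205.5,219.5),None)]:
    if b: p,e=cross(ray(t,*a),ray(s,*b)); print(n,p.round(4),round(e,4))
def g(u,v,z): 
    p=onz(t,180+u/4-.4,160+v/4-.4,z);return p
print('pack',onz(t,205.5,219.5,.071))
# charger base edges z=.02
for nm,z,L in [('ch',.02,[(62,365),(190,350),(42,125),(165,112)]),('lamp',.008,[(518,380),(672,388),(540,12),(696,24)])]:
    P=[g(u,v,z)[:2] for u,v in L]; print(nm,np.round(P,4).tolist())
    for a,b in [(0,2),(1,3)]: d=P[b]-P[a]; print(' yaw',np.degrees(np.arctan2(d[1],d[0])),np.linalg.norm(d))
o=robot.get_obs(); w=snap('wrist')
T=R.from_quat(o['tool_rot']).as_matrix(); print('tool',T.round(3).tolist()); print('cam in tool',T.T@(w['xyz']-o['position']), 'camR in tool',(T.T@rot(w)).round(3).tolist())
E
```

```text
chtab [0.6249 0.1683 0.0316] 0.0011
lamptab [ 0.6199 -0.1812  0.0288] 0.0023
pack [0.56166662 0.15884578 0.071     ]
ch [[0.4814, 0.1928], [0.4926, 0.1057], [0.6471, 0.2126], [0.657, 0.1272]]
 yaw 6.806713863915565 0.16693066164003867
 yaw 7.439055806843556 0.1657898737498664
lamp [[0.4749, -0.1183], [0.4702, -0.2244], [0.7341, -0.1345], [0.7269, -0.2455]]
 yaw -3.57382149545618 0.2596672624257738
 yaw -4.6802868759792675 0.25759727885166517
tool [[0.958, 0.287, -0.0], [0.287, -0.958, 0.001], [0.0, -0.001, -1.0]]
cam in tool [ 0.08008783  0.00055262 -0.16316609] camR in tool [[0.0, -0.957, -0.29], [1.0, 0.0, 0.0], [-0.0, -0.29, 0.957]]
```

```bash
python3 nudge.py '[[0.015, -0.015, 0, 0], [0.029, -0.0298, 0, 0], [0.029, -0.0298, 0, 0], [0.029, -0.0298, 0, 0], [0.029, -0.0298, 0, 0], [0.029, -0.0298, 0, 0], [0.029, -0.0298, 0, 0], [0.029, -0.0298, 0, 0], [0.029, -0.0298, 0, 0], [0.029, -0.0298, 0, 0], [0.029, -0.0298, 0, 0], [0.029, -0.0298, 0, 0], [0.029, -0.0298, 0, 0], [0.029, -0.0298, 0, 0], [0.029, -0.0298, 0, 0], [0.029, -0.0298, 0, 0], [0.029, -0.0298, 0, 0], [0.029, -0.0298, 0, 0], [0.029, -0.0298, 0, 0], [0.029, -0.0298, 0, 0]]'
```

```text
refused: ROWS must be one flat list, 4 numbers to a row, no inner brackets. Nothing was moved.
```

I used the wrong layout. The manual says one flat list, 4 numbers to a row, no inner brackets; once more.

```bash
python3 nudge.py '[0.015, -0.015, 0, 0, 0.029, -0.0298, 0, 0, 0.029, -0.0298, 0, 0, 0.029, -0.0298, 0, 0, 0.029, -0.0298, 0, 0, 0.029, -0.0298, 0, 0, 0.029, -0.0298, 0, 0, 0.029, -0.0298, 0, 0, 0.029, -0.0298, 0, 0, 0.029, -0.0298, 0, 0, 0.029, -0.0298, 0, 0, 0.029, -0.0298, 0, 0, 0.029, -0.0298, 0, 0, 0.029, -0.0298, 0, 0, 0.029, -0.0298, 0, 0, 0.029, -0.0298, 0, 0, 0.029, -0.0298, 0, 0, 0.029, -0.0298, 0, 0, 0.029, -0.0298, 0, 0, 0.029, -0.0298, 0, 0]'
python3 nudge.py '[0.029, -0.0298, 0, 0.08, 0.014, -0.03, 0, 0.087, 0, 0, 0, 0, 0, 0, 0, 0]' 0 20
python3 - <<'E'
from h import *
o=robot.get_obs();T=R.from_quat(o['tool_rot']).as_matrix();print(o['position'],T.round(3).tolist(),o['ft_force'])
c=snap('wrist','w1.png');print(c['xyz'])
b=(0,0,560,420)
show(c,(0,190,100),(4,255,255),b);show(c,(6,190,120),(14,255,255),b)
E
```

```text
time: 2.07
position: [0.5555, 0.1226, 0.2228]
tool_rot: [0.989, 0.145, 0.0, 0.0]
ft_force: [0.8, -0.7, -0.1]
grip_width: 0.0871
grip_force: 0.0
time: 2.4
position: [0.5813, 0.1912, 0.2222]
tool_rot: [0.998, 0.064, -0.0, 0.0]
ft_force: [-0.2, -0.8, 0.2]
grip_width: 0.0681
grip_force: 0.0
[0.5813044  0.19119496 0.22217795] [[0.992, 0.128, -0.0], [0.128, -0.992, -0.0], [-0.0, 0.0, -1.0]] [-0.20887052 -0.80835789  0.15511363]
[0.66095667 0.20096598 0.38531242]
(0, 190, 100) [305.  159.5] [21. 28.] 90.0 575.0
(6, 190, 120) [307.5 222. ] [44. 29.] 90.0 1197.5
(6, 190, 120) [307. 218.] [58. 40.] 90.0 287.5
```

View pics/w1.png

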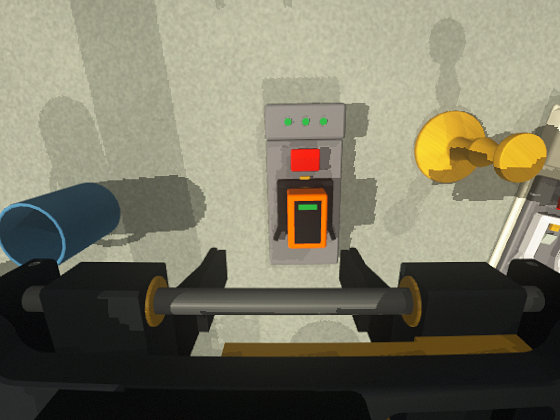

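The wrist view shows the charger nearly aligned with the picture: red tab at (305,159), orange pack top at about (307,218), charger side edges at columns 267 and 342. The candlestick (480,145) and jug (60,225) are well clear.

```bash
cat >> h.py <<'E'
def lines(c,box,z,minpx=25):
    x0,y0,x1,y1=box
    g=cv2.cvtColor(c['img'],cv2.COLOR_RGB2GRAY)[y0:y1,x0:x1]
    for l in cv2.createLineSegmentDetector().detect(g)[0][:,0]:
        if np.hypot(l[2]-l[0],l[3]-l[1])<minpx: continue
        P=onz(c,l[0]+x0,l[1]+y0,z)[:2];Q=onz(c,l[2]+x0,l[3]+y0,z)[:2];d=Q-P
        print(np.round(l+[x0,y0,x0,y0]).astype(int),P.round(4),Q.round(4),'yaw',round((np.degrees(np.arctan2(d[1],d[0]))+45)%90-45,2))
E
python3 - <<'E'
from h import *
c=snap('wrist'); t=snap('top')
lines(c,(255,95,355,270),.02,30)
print('tab',onz(c,305,159.5,.034),'x-check',cross(ray(c,305,159.5),ray(t,205,198)))
print('pack',cross(ray(c,307,218),ray(t,205.5,219.5)), onz(c,307,218,.071))
E
python3 nudge.py '[0.02, 0.015, 0, 0, 0.02, 0.015, 0, 0, 0, 0, 0, 0, 0, 0, 0, 0, 0, 0, 0, 0]'
python3 - <<'E'
from h import *
c=snap('wrist');b=(200,0,420,420)
print(c['xyz']);show(c,(0,190,100),(4,255,255),b);show(c,(6,190,120),(14,255,255),b)
lines(c,(220,95,355,300),.02,30)
E
```

```text
[320 201 319 241] [0.5754 0.1414] [0.5217 0.1334] yaw 8.53
[285 191 286 246] [0.5827 0.1862] [0.5092 0.1751] yaw 8.63
[293 242 292 201] [0.5156 0.1677] [0.5711 0.1758] yaw 8.31
[323 246 326 194] [0.5153 0.1265] [0.5845 0.1352] yaw 7.13
[276 224 275 173] [0.5369 0.1921] [0.6029 0.2021] yaw 8.64
[266 102 349 101] [0.6842 0.2222] [0.697  0.1261] yaw 7.56
[331 179 332 236] [0.6041 0.1314] [0.5307 0.118 ] yaw 10.35
[323 193 288 194] [0.5854 0.1386] [0.5791 0.1821] yaw 8.15
[341 134 342 104] [0.659 0.129] [0.6925 0.134 ] yaw 8.46
[266 137 339 136] [0.6439 0.2177] [0.6569 0.1307] yaw 8.5
[338 139 267 140] [0.6528 0.1315] [0.6408 0.2159] yaw 8.09
[264 148 262 113] [0.6313 0.2181] [0.671  0.2253] yaw 10.3
[338 176 339 141] [0.6098 0.1236] [0.6515 0.13  ] yaw 8.72
[321 187 286 188] [0.5931 0.143 ] [0.5866 0.1862] yaw 8.55
[345 104 344 134] [0.693  0.1307] [0.6594 0.1258] yaw 8.42
[339 104 264 105] [0.6929 0.1372] [0.6799 0.2232] yaw 8.58
[327 264 272 265] [0.489  0.1172] [0.4794 0.191 ] yaw 7.45
[340 177 338 247] [0.6086 0.1213] [0.516  0.1073] yaw 8.55
tab [0.62545917 0.16858234 0.034     ] x
[... 844 characters left out ...]
7 283 136] [0.6832 0.2223] [0.6913 0.1707] yaw 8.88
[295 277 296 221] [0.5075 0.1311] [0.5882 0.1406] yaw 6.74
[264 287 301 287] [0.4862 0.1717] [0.4925 0.1217] yaw 7.11
[305 209 305 248] [0.6045 0.132 ] [0.5515 0.1243] yaw 8.3
[312 139 238 141] [0.6924 0.1362] [0.6794 0.2235] yaw 8.44
[293 227 259 228] [0.5786 0.1437] [0.5721 0.1872] yaw 8.51
[312 206 312 174] [0.6105 0.124 ] [0.6499 0.13  ] yaw 8.61
[293 219 262 219] [0.5903 0.1453] [0.5849 0.1852] yaw 7.68
[241 172 311 170] [0.6428 0.2174] [0.6553 0.1322] yaw 8.39
[315 171 314 244] [0.6549 0.1273] [0.5582 0.1137] yaw 8.04
[243 247 240 213] [0.5437 0.2056] [0.5894 0.2141] yaw 10.48
[303 292 262 292] [0.4853 0.1171] [0.4787 0.1744] yaw 6.63
```

```bash
python3 - <<'E'
from h import *
c=snap('wrist');o=robot.get_obs();print(o['position'],o['grip_width'])
print('tab',onz(c,276.5,192,.034)); tab=(onz(c,276.5,192,.034)+[.6255,.1686,.034])/2
print('pack',onz(c,277,248.5,.071))
# wrist-wrist height check with view 1
v1=dict(c);v1['xyz']=[0.66095667,0.20096598,0.38531242];v1['attitude']=None
T=R.from_euler('z',0).as_matrix()
import math
yaw=2*math.atan2(.0642,.9979);M=np.array([[math.cos(yaw),math.sin(yaw),0],[math.sin(yaw),-math.cos(yaw),0],[0,0,-1]])
CR=np.array([[0,-.957,-.29],[1,0,0],[0,-.29,.957]]);v1['attitude']=M@CR
print(cross(ray(v1,305,159.5),ray(c,276.5,192)),cross(ray(v1,307,218),ray(c,277,248.5)))
T=R.from_quat(o['tool_rot']).as_matrix();print('step',T.T@(tab-o['position']))
E
```

```text
[0.62375386 0.16424509 0.22250479] 0.014690972933689317
tab [0.62541622 0.17120357 0.034     ]
pack [0.56815207 0.16314264 0.071     ]
(array([0.62710058, 0.17113062, 0.04192664]), np.float64(0.00027966485173182347)) (array([0.56689738, 0.16236509, 0.06952011]), np.float64(0.0018375035787407028))
step [ 0.00264435 -0.00536061  0.1885026 ]
```

```bash
python3 nudge.py '[0.003, -0.005, 0.01, -0.022, 0, 0, 0.03, 0, 0, 0, 0.035, 0, 0, 0, 0.035, 0, 0, 0, 0.03, 0, 0, 0, 0.02, 0, 0, 0, 0.012, 0, 0, 0, 0.005, 0, 0, 0, 0, 0, 0, 0, 0, 0]' 0 20
python3 nudge.py '[0, 0, 0.003, 0, 0, 0, 0.003, 0, 0, 0, 0.003, 0, 0, 0, 0, 0, 0, 0, 0, 0]'
python3 nudge.py '[0, 0, 0.002, 0, 0, 0, 0.002, 0, 0, 0, 0.002, 0, 0, 0, 0, 0, 0, 0, 0, 0]'
```

```text
time: 3.9
position: [0.628, 0.1704, 0.0464]
tool_rot: [0.997, 0.073, 0.001, -0.0]
ft_force: [0.6, 0.2, 1.1]
grip_width: 0.0002
grip_force: 0.0
time: 4.32
position: [0.6272, 0.1699, 0.0367]
tool_rot: [0.997, 0.073, 0.0, -0.0]
ft_force: [-0.9, -0.2, -0.6]
grip_width: 0.0004
grip_force: 0.0
time: 4.73
position: [0.6277, 0.17, 0.0308]
tool_rot: [0.997, 0.073, 0.0, -0.0]
ft_force: [0.1, -0.5, 3.3]
grip_width: 0.0005
grip_force: 1.5
```

```bash
python3 nudge.py '[0, 0, 0.002, 0, 0, 0, 0.001, 0, 0, 0, 0.001, 0, 0, 0, 0, 0, 0, 0, 0, 0, 0, 0, 0, 0]'
python3 - <<'E'
from h import *
c=snap('wrist');t=snap('top');print(robot.get_obs()['position'],robot.get_obs()['ft_force'])
show(t,(6,190,120),(14,255,255),(180,160,360,265));show(c,(6,190,120),(14,255,255),(100,0,460,420))
E
```

```text
time: 5.23
position: [0.6278, 0.17, 0.0273]
tool_rot: [0.997, 0.073, 0.001, 0.0]
ft_force: [-0.4, -0.4, 6.5]
grip_width: 0.0005
grip_force: 3.3
[0.62778366 0.17001103 0.02726539] [-0.33922258 -0.26069417  6.41515438]
(6, 190, 120) [206.7 222.7] [24.3 16.4] 82.9 110.5
```

```bash
python3 nudge.py '[0, 0, -0.02, 0, 0, 0, -0.035, 0, 0, 0, -0.035, 0, -0.02, 0, -0.02, 0, -0.03, 0, 0, 0, -0.02, 0, 0, 0, 0, 0, 0, 0, 0, 0, 0, 0, 0, 0, 0, 0]' 0.085 10
python3 - <<'E'
from h import *
o=robot.get_obs();print(o['position'],o['tool_rot'])
c=snap('wrist','w2.png');t=snap('top')
for b in blobs(c,(6,190,120),(14,255,255),(150,0,420,420)): print(cv2.minAreaRect(b))
show(t,(6,190,120),(14,255,255),(180,160,360,265))
lines(c,(200,95,370,330),.071,30)
E
```

```text
time: 6.08
position: [0.5587, 0.1598, 0.1363]
tool_rot: [0.997, 0.073, 0.0, -0.0]
ft_force: [0.3, -0.5, 0.2]
grip_width: 0.0524
grip_force: 0.0
[0.5587155  0.15984851 0.13628808] [ 9.97346239e-01  7.28033290e-02  3.92208472e-04 -8.10131985e-06]
((281.5, 229.0), (80.0, 55.0), 90.0)
(6, 190, 120) [211.7 232.4] [ 6.7 10.8] 50.2 38.5
[334 315 231 315] [0.4841 0.1015] [0.4703 0.1937] yaw 8.5
[239 251 239 287] [0.5338 0.1927] [0.4997 0.1893] yaw 5.86
[327 288 325 248] [0.5095 0.1134] [0.5465 0.1222] yaw 13.41
[300 208 299 263] [0.5775 0.1479] [0.5299 0.1411] yaw 8.18
[239 287 327 287] [0.4994 0.1887] [0.5104 0.1135] yaw 8.36
[253 201 255 244] [0.5782 0.1856] [0.5413 0.1799] yaw 8.8
[264 263 262 208] [0.5255 0.1707] [0.5731 0.1778] yaw 8.46
[263 207 299 207] [0.5743 0.1774] [0.5785 0.1489] yaw 8.4
[247 166 317 166] [0.6047 0.1938] [0.6127 0.1409] yaw 8.56
[298 264 264 264] [0.5293 0.1419] [0.5251 0.1701] yaw 8.38
[246 231 244 183] [0.5522 0.1887] [0.5911 0.1947] yaw 8.81
[305 268 309 191] [0.5259 0.1354] [0.5924 0.1436] yaw 7.06
[264 124 303 125] [0.637  0.1845] [0.6405 0.1561] yaw 6.98
[31
[... 238 characters left out ...]
8 257 198] [0.5858 0.1461] [0.5803 0.1831] yaw 8.42
[232 110 331 110] [0.6433 0.2093] [0.6537 0.138 ] yaw 8.3
[201 310 368 310] [0.4717 0.2208] [0.4929 0.0723] yaw 8.12
[304 189 259 189] [0.5936 0.1474] [0.5884 0.1822] yaw 8.51
[333 128 329 209] [0.6417 0.134 ] [0.5798 0.1254] yaw 7.88
[289 278 244 278] [0.5146 0.1471] [0.5095 0.1854] yaw 7.48
[329 209 327 247] [0.5798 0.1253] [0.5478 0.1205] yaw 8.64
[368 303 213 302] [0.5005 0.0742] [0.481  0.2103] yaw 8.15
[231 147 231 116] [0.6172 0.207 ] [0.6395 0.2099] yaw 7.34
[368 289 311 291] [0.514  0.0773] [0.5044 0.1268] yaw 11.03
[242 290 209 290] [0.4966 0.1862] [0.4928 0.2144] yaw 7.66
[309 292 242 292] [0.5039 0.1278] [0.4953 0.1861] yaw 8.34
```

View pics/w2.png

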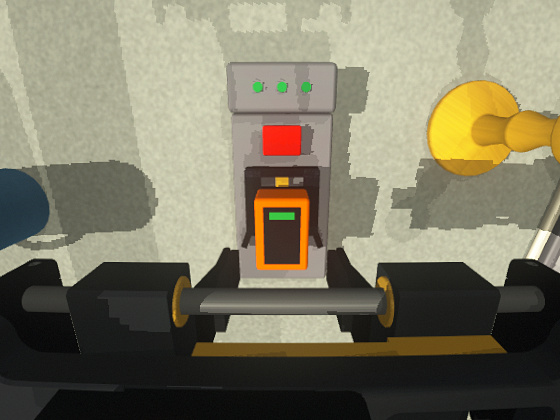

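The pack has sprung free: its top front edge is at row 198 (columns 257–304), with the gold contacts now exposed at (282,182) and fingers clear on both sides.

```bash
python3 nudge.py '[-0.003, -0.001, 0.01, 0, -0.004, 0, 0.02, 0, 0, 0, 0.025, 0, 0, 0, 0.02, 0, 0, 0, 0.015, 0, 0, 0, 0.009, 0, 0, 0, 0, 0, 0, 0, 0, 0]' 0.085 10
python3 nudge.py '[0, 0, 0, 0, 0, 0, 0, 0, 0, 0, 0, 0, 0, 0, 0, 0, 0, 0, 0, 0, 0, 0, 0, 0, 0, 0, 0, 0, 0, 0, 0, 0, 0, 0, 0, 0]' 0.03 6
```

```text
time: 6.85
position: [0.5514, 0.1598, 0.0371]
tool_rot: [0.997, 0.073, -0.0, -0.0]
ft_force: [0.7, -0.3, 0.1]
grip_width: 0.0851
grip_force: 0.0
time: 7.6
position: [0.551, 0.1598, 0.0377]
tool_rot: [0.997, 0.073, 0.0, -0.0]
ft_force: [0.5, -0.2, 1.4]
grip_width: 0.0437
grip_force: 6.0
```

```bash
python3 nudge.py '[-0.004, 0, 0, 0, -0.006, 0, 0, 0, -0.006, 0, 0, 0, -0.006, 0, 0, 0, -0.006, 0, 0, 0, -0.004, 0, 0, 0, 0, 0, 0, 0, 0, 0, 0, 0]' - 12

```

```text
time: 8.27
position: [0.5173, 0.155, 0.0374]
tool_rot: [0.997, 0.073, -0.002, 0.0]
ft_force: [-1.8, -0.9, 0.8]
grip_width: 0.0437
grip_force: 12.0
```

```bash
python3 nudge.py '[-0.006, 0, 0, 0, -0.006, 0, 0, 0, -0.006, 0, 0, 0, -0.003, 0, 0, 0, 0, 0, 0, 0, 0, 0, 0, 0]'
python3 nudge.py '[0, 0, 0, 0, 0, 0, 0, 0, 0, 0, 0, 0]' 0.06 6
python3 nudge.py '[0, 0, 0, 0, 0, 0, 0, 0, 0, 0, 0, 0, 0, 0, 0, 0, 0, 0, 0, 0]' 0.03 6
python3 nudge.py '[0, 0, 0, 0, 0, 0, 0, 0]' - 20
python3 - <<'E'
from h import *
c=snap('wrist','w3.png');print(robot.get_obs()['position'])
E
```

```text
time: 8.77
position: [0.4978, 0.152, 0.0373]
tool_rot: [0.997, 0.073, -0.001, -0.0]
ft_force: [0.5, -0.1, -2.5]
grip_width: 0.0441
grip_force: 12.0
time: 9.02
position: [0.4992, 0.1521, 0.0379]
tool_rot: [0.997, 0.073, 0.001, -0.0]
ft_force: [0.4, -0.2, 0.4]
grip_width: 0.0557
grip_force: 0.0
time: 9.43
position: [0.4986, 0.1521, 0.0376]
tool_rot: [0.997, 0.073, 0.0, 0.0]
ft_force: [0.7, 0.6, 0.4]
grip_width: 0.0441
grip_force: 6.0
time: 9.6
position: [0.4986, 0.1521, 0.0376]
tool_rot: [0.997, 0.073, 0.0, -0.0]
ft_force: [-0.2, 0.9, 0.9]
grip_width: 0.0439
grip_force: 20.0
[0.49860805 0.1521141  0.03763091]
```

View pics/w3.png

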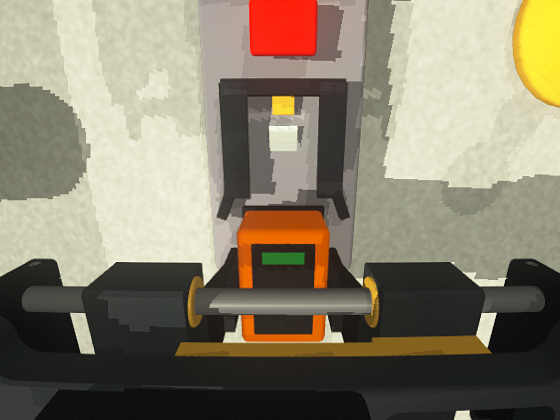

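The pack stands clear of the rails on the apron, its front at row 210 just before the guides. The charger's catch tooth is visible and up at (284,138). Next I lift it and carry it over to the lamp's mouth.

```bash
python3 nudge.py '[0, 0, -0.01, 0, 0, 0, -0.03, 0, 0, 0, -0.035, 0, 0, 0, -0.03, 0, -0.003, 0.015, -0.02, 0, -0.006, 0.03, 0, 0, -0.007, 0.038, 0, 0, -0.007, 0.038, 0, 0, -0.007, 0.038, 0, 0, -0.007, 0.038, 0, 0, -0.007, 0.038, 0, 0, -0.007, 0.038, 0, 0, -0.006, 0.03, 0, 0, 0, 0.016, 0, 0, 0, 0, 0, 0.109, 0, 0, 0, 0.108, 0, 0, 0, 0, 0, 0, 0, 0, 0, 0, 0, 0]'
python3 - <<'E'
from h import *
o=robot.get_obs();print(o['position'],o['tool_rot'])
c=snap('wrist','w4.png')
show(c,(0,190,100),(4,255,255),(100,0,460,420));show(c,(6,190,120),(14,255,255),(100,0,460,420))
lines(c,(170,0,400,300),.0318,30)
E
```

```text
time: 11.23
position: [0.4881, -0.171, 0.1625]
tool_rot: [0.999, -0.034, -0.0, -0.0]
ft_force: [0.1, 0.4, -2.9]
grip_width: 0.0441
grip_force: 20.0
[ 0.48813313 -0.17100154  0.16252827] [ 9.99419246e-01 -3.40732288e-02 -3.39884663e-04 -2.66019735e-04]
(0, 190, 100) [280.5  66. ] [30. 37.] 90.0 1063.5
(6, 190, 120) [282.5 249. ] [91. 76.] -0.0 3729.5
(6, 190, 120) [283. 328.] [26. 84.] 90.0 652.0
[330  44 323 219] [ 0.6351 -0.2239] [ 0.4718 -0.2123] yaw -4.06
[334 248 351 276] [ 0.439  -0.2228] [ 0.404  -0.2415] yaw 28.17
[366 262 398 262] [ 0.42   -0.2572] [ 0.4175 -0.2929] yaw -4.06
[314  94 246  94] [ 0.594  -0.2079] [ 0.5982 -0.1444] yaw -3.79
[316 162 317  97] [ 0.5315 -0.2066] [ 0.5915 -0.2106] yaw -3.8
[261 104 301 104] [ 0.589  -0.1576] [ 0.5865 -0.1948] yaw -3.79
[261 162 260 106] [ 0.5352 -0.153 ] [ 0.5874 -0.1567] yaw -4.11
[244  97 245 163] [ 0.5961 -0.1423] [ 0.535  -0.1378] yaw -4.16
[301 106 300 163] [ 0.5847 -0.195 ] [ 0.5313 -0.1915] yaw -3.8
[233  42 329  42] [ 0.643  -0.1376] [ 0.6372 -0.2231] yaw -3.91
[331 214 339  27] [ 0.4768 -0.2201] [ 0.6488 -0.2322] yaw -4.03
[... 770 characters left out ...]
237 249 239 287] [ 0.4445 -0.1194] [ 0.3991 -0.1168] yaw -3.22
[326 287 328 249] [ 0.3925 -0.2136] [ 0.4378 -0.2167] yaw -3.96
[319 210 247 210] [ 0.4821 -0.2087] [ 0.4872 -0.1344] yaw -3.94
[263 264 303 264] [ 0.4255 -0.1457] [ 0.4226 -0.1891] yaw -3.93
[326  92 327  46] [ 0.5953 -0.2186] [ 0.6342 -0.2213] yaw -4.03
[296 151 296 109] [ 0.5437 -0.1884] [ 0.5817 -0.1906] yaw -3.33
[361 288 328 288] [ 0.3888 -0.2521] [ 0.3913 -0.2157] yaw -4.02
[269  44 236  44] [ 0.6386 -0.1697] [ 0.6408 -0.1397] yaw -4.18
[237 288 206 288] [ 0.3982 -0.1138] [ 0.4005 -0.0787] yaw -3.69
[311 288 254 288] [ 0.3928 -0.1961] [ 0.3969 -0.1334] yaw -3.79
[272 230 242 229] [ 0.4641 -0.1584] [ 0.467 -0.127] yaw -5.32
```

View pics/w4.png

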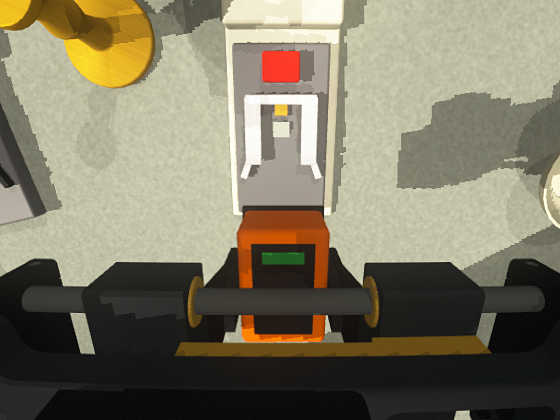

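The lamp's slide lies straight ahead: rails at columns 245–317 (rows 97–163), red tab at (280,66), apron down to row 208, the held pack at column 283. The measured rail inner gap is 38.6 mm against 39 and the yaw is -3.95°, so the pack only needs to go 1.8 mm to +y and down.

```bash
python3 nudge.py '[0, -0.0018, 0.01, 0, 0, 0, 0.025, 0, 0, 0, 0.03, 0, 0, 0, 0.03, 0, 0, 0, 0.018, 0, 0, 0, 0.006, 0, 0, 0, 0, 0, 0, 0, 0, 0]'
python3 nudge.py '[0, 0, 0.002, 0, 0, 0, 0.002, 0, 0, 0, 0, 0, 0, 0, 0, 0]'
python3 nudge.py '[0, 0, 0.001, 0, 0, 0, 0.001, 0, 0, 0, 0, 0, 0, 0, 0, 0]'
```

```text
time: 11.95
position: [0.4891, -0.1701, 0.044]
tool_rot: [0.999, -0.035, 0.0, 0.0]
ft_force: [0.4, -0.2, -3.0]
grip_width: 0.044
grip_force: 20.0
time: 12.28
position: [0.4889, -0.1702, 0.0403]
tool_rot: [0.999, -0.035, 0.001, 0.0]
ft_force: [-0.0, 0.4, -3.5]
grip_width: 0.0437
grip_force: 20.0
time: 12.62
position: [0.4886, -0.1701, 0.0376]
tool_rot: [0.999, -0.036, 0.0, 0.0]
ft_force: [-0.1, -0.2, -2.4]
grip_width: 0.0435
grip_force: 20.0
```

```bash
python3 nudge.py '[0, -0.0005, 0, 0, 0, 0, 0, 0, 0, 0, 0, 0]' 0.06 6
python3 nudge.py '[0, 0, 0, 0, 0, 0, 0, 0, 0, 0, 0, 0, 0, 0, 0, 0, 0, 0, 0, 0]' 0.03 8
python3 nudge.py '[0.005, 0, 0, 0, 0.005, 0, 0, 0, 0.005, 0, 0, 0, 0.003, 0, 0, 0, 0, 0, 0, 0, 0, 0, 0, 0]' - 12
python3 nudge.py '[0.004, 0, 0, 0, 0.004, 0, 0, 0, 0, 0, 0, 0, 0, 0, 0, 0]'
```

```text
time: 12.87
position: [0.4888, -0.1696, 0.0378]
tool_rot: [0.999, -0.036, 0.0, 0.0]
ft_force: [0.5, -0.3, -0.2]
grip_width: 0.0559
grip_force: 0.0
time: 13.28
position: [0.4886, -0.1697, 0.0376]
tool_rot: [0.999, -0.035, 0.0, 0.0]
ft_force: [-0.9, -0.5, 0.2]
grip_width: 0.0442
grip_force: 8.0
time: 13.78
position: [0.5056, -0.17, 0.0377]
tool_rot: [0.999, -0.036, -0.001, -0.001]
ft_force: [-3.4, 1.2, 5.1]
grip_width: 0.044
grip_force: 12.0
time: 14.12
position: [0.5137, -0.1707, 0.0377]
tool_rot: [0.999, -0.036, -0.001, -0.001]
ft_force: [-3.7, 1.8, 5.8]
grip_width: 0.0436
grip_force: 12.0
```

```bash
python3 nudge.py '[0, -0.0002, -0.0003, 0, 0.004, 0, 0, 0, 0.004, 0, 0, 0, 0, 0, 0, 0, 0, 0, 0, 0]'
python3 nudge.py '[0.004, 0, 0, 0, 0.003, 0, 0, 0, 0, 0, 0, 0, 0, 0, 0, 0]'
```

```text
time: 14.53
position: [0.5227, -0.1717, 0.0378]
tool_rot: [0.999, -0.036, 0.0, -0.0]
ft_force: [-2.7, 1.0, 2.7]
grip_width: 0.0441
grip_force: 12.0
time: 14.87
position: [0.5281, -0.1718, 0.038]
tool_rot: [0.999, -0.035, -0.002, -0.0]
ft_force: [-6.2, 0.2, 7.3]
grip_width: 0.0436
grip_force: 12.0
```

```bash
python3 nudge.py '[0, 0, -0.0002, 0, 0.003, 0, 0, 0, 0.003, 0, 0, 0, 0.002, 0, 0, 0, 0, 0, 0, 0, 0, 0, 0, 0]' - 30
python3 nudge.py '[0.003, 0, 0, 0, 0.003, 0, 0, 0, 0, 0, 0, 0, 0, 0, 0, 0]'
```

```text
time: 15.37
position: [0.5355, -0.1721, 0.038]
tool_rot: [0.999, -0.035, -0.002, -0.001]
ft_force: [-6.2, 0.5, 7.4]
grip_width: 0.0436
grip_force: 30.0
time: 15.7
position: [0.5435, -0.1733, 0.038]
tool_rot: [0.999, -0.036, 0.0, -0.0]
ft_force: [-2.7, 0.5, 3.8]
grip_width: 0.0439
grip_force: 30.0
```

```bash
python3 nudge.py '[0.003, 0, 0, 0, 0.003, 0, 0, 0, 0, 0, 0, 0, 0, 0, 0, 0]'
python3 nudge.py '[0.002, 0, 0, 0, 0.002, 0, 0, 0, 0, 0, 0, 0, 0, 0, 0, 0]'
python3 nudge.py '[0.001, 0, 0, 0, 0.001, 0, 0, 0, 0, 0, 0, 0, 0, 0, 0, 0]'
```

```text
time: 16.03
position: [0.5463, -0.1732, 0.038]
tool_rot: [0.999, -0.035, -0.004, -0.001]
ft_force: [-9.7, -1.6, 8.2]
grip_width: 0.0438
grip_force: 30.0
time: 16.37
position: [0.5469, -0.1731, 0.0381]
tool_rot: [0.999, -0.034, -0.007, -0.001]
ft_force: [-15.3, -2.8, 14.0]
grip_width: 0.0438
grip_force: 30.0
time: 16.7
position: [0.5478, -0.1731, 0.0381]
tool_rot: [0.999, -0.034, -0.008, -0.001]
ft_force: [-18.4, -3.2, 16.2]
grip_width: 0.0436
grip_force: 30.0
```

```bash
python3 - <<'E'
from h import *
o=robot.get_obs();print(o['position'],o['ft_force'],o['moment'])
c=snap('wrist','w5.png')
show(c,(0,190,100),(4,255,255),(100,0,460,420));show(c,(6,190,120),(14,255,255),(100,0,460,420))
E
```

```text
[ 0.54781128 -0.1731041   0.03805561] [-18.42299027  -3.17979021  16.18301163] [-0.72489031  3.32125839 -0.08088985]
(0, 190, 100) [283. 140.] [46. 60.] 90.0 2687.0
(6, 190, 120) [283.  249.5] [90. 75.] -0.0 3691.5
(6, 190, 120) [283.  327.5] [25. 82.] 90.0 448.0
```

View pics/w5.png

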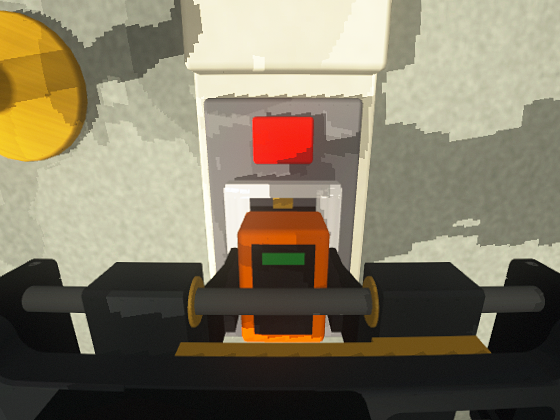

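```bash
python3 - <<'E'
from h import *
c=snap('wrist')
u=np.array([np.cos(-.069),np.sin(-.069),0])
for nm,p in [('tab',onz(c,283,140,.0295)),('packfront',onz(c,283,212,.071)),('flange front',onz(c,283,208,.026)),('stop',onz(c,283,197,.03)),('stopback',onz(c,283,184,.0318))]: print(nm,p.round(4),'along',(p@u).round(4))
print(robot.get_obs()['position']@u,robot.get_obs()['ft_force'])
lines(c,(235,180,335,275),.071,20)
E
```

```text
tab [ 0.6198 -0.1786  0.0295] along 0.6307
packfront [ 0.5907 -0.1767  0.071 ] along 0.6015
flange front [ 0.5794 -0.1759  0.026 ] along 0.5901
stop [ 0.5873 -0.1764  0.03  ] along 0.598
stopback [ 0.5954 -0.177   0.0318] along 0.6062
0.5584123288267271 [-17.00164782  -4.14627606  14.86671641]
[236 235 246 211] [ 0.5813 -0.1541] [ 0.5921 -0.1601] yaw -28.84
[249 197 271 198] [ 0.5985 -0.1622] [ 0.5978 -0.1717] yaw -4.72
[321 211 329 233] [ 0.5902 -0.194 ] [ 0.5792 -0.1973] yaw 16.53
[333 183 236 183] [ 0.6025 -0.1996] [ 0.6054 -0.1568] yaw -3.84
[252 244 313 244] [ 0.5762 -0.1611] [ 0.5741 -0.1898] yaw -4.27
[273 198 314 197] [ 0.5976 -0.1728] [ 0.5967 -0.1912] yaw -2.9
[315 246 314 273] [ 0.5732 -0.1905] [ 0.5587 -0.1897] yaw -3.38
[252 273 251 244] [ 0.5607 -0.1594] [ 0.5758 -0.1605] yaw -3.99
[237 249 239 273] [ 0.5737 -0.1539] [ 0.561  -0.1533] yaw -3.05
[327 273 328 249] [ 0.5582 -0.1959] [ 0.5708 -0.1968] yaw -4.27
[263 264 303 264] [ 0.5651 -0.1654] [ 0.5638 -0.1846] yaw -3.9
[313 211 252 211] [ 0.5903 -0.1904] [ 0.5922 -0.1627] yaw -4.02
[303 252 263 252] [ 0.5701 -0.1849] [ 0.5714 -0.166 ] yaw -3.73
[296 230 251 230] [ 0.5818 -0.182 ] [ 0.5832 -0.1612] yaw -4.0
[323 229 298 229] [ 0.5811 -0.1947] [ 0.5819 -0.1831] yaw -3.89
```

The pack's lower front edge (row 211) puts it about 6 mm short of the click, with the ejector being compressed. The tool is pressing down about 15 N, which adds friction, so I relieve that first.

```bash
python3 nudge.py '[0, 0.0002, -0.0004, 0, 0, 0, -0.0003, 0, 0, 0, 0, 0, 0, 0, 0, 0]'
python3 nudge.py '[0, 0, -0.0003, 0, 0, 0, 0, 0, 0, 0, 0, 0, 0, 0, 0, 0]'
```

```text
time: 17.13
position: [0.5486, -0.1732, 0.0381]
tool_rot: [0.999, -0.035, -0.007, -0.002]
ft_force: [-14.4, -2.8, 10.2]
grip_width: 0.0436
grip_force: 30.0
time: 17.47
position: [0.549, -0.1732, 0.0381]
tool_rot: [0.999, -0.035, -0.007, -0.001]
ft_force: [-13.4, -1.9, 7.2]
grip_width: 0.0439
grip_force: 30.0
```

```bash
python3 nudge.py '[0.001, 0.0001, -0.0003, 0, 0.001, 0, 0, 0, 0, 0, 0, 0, 0, 0, 0, 0]'
python3 nudge.py '[0.001, 0, -0.0002, 0, 0.001, 0, 0, 0, 0, 0, 0, 0, 0, 0, 0, 0]'
```

```text
time: 17.8
position: [0.5508, -0.1733, 0.038]
tool_rot: [0.999, -0.035, -0.007, -0.002]
ft_force: [-13.1, -2.8, 6.1]
grip_width: 0.0437
grip_force: 30.0
time: 18.13
position: [0.5528, -0.1734, 0.038]
tool_rot: [0.999, -0.035, -0.007, -0.002]
ft_force: [-13.5, -2.7, 4.6]
grip_width: 0.0441
grip_force: 30.0
```

```bash
python3 nudge.py '[0.001, 0.0001, 0, 0, 0, 0, 0, 0, 0, 0, 0, 0]'
python3 nudge.py '[0.001, 0, 0, 0, 0, 0, 0, 0, 0, 0, 0, 0]'
python3 nudge.py '[0.001, 0, 0, 0, 0, 0, 0, 0, 0, 0, 0, 0]'
```

```text
time: 18.38
position: [0.5536, -0.1735, 0.038]
tool_rot: [0.999, -0.035, -0.007, -0.002]
ft_force: [-13.4, -2.5, 4.9]
grip_width: 0.0443
grip_force: 30.0
time: 18.63
position: [0.5546, -0.1736, 0.038]
tool_rot: [0.999, -0.035, -0.007, -0.002]
ft_force: [-13.2, -2.5, 5.0]
grip_width: 0.044
grip_force: 30.0
time: 18.88
position: [0.5554, -0.1736, 0.038]
tool_rot: [0.999, -0.035, -0.008, -0.002]
ft_force: [-13.8, -1.5, 5.6]
grip_width: 0.0439
grip_force: 30.0
```

```bash
python3 nudge.py '[0.001, 0, 0, 0, 0, 0, 0, 0, 0, 0, 0, 0]'
python3 nudge.py '[0.001, 0, 0, 0, 0, 0, 0, 0, 0, 0, 0, 0]'
python3 nudge.py '[0.001, 0, 0, 0, 0, 0, 0, 0, 0, 0, 0, 0]'
```

```text
time: 19.13
position: [0.5563, -0.1737, 0.038]
tool_rot: [0.999, -0.035, -0.008, -0.002]
ft_force: [-13.6, -3.1, 5.8]
grip_width: 0.0437
grip_force: 30.0
time: 19.38
position: [0.5566, -0.1737, 0.038]
tool_rot: [0.999, -0.035, -0.009, -0.002]
ft_force: [-15.2, -3.1, 6.1]
grip_width: 0.0437
grip_force: 30.0
time: 19.63
position: [0.5568, -0.1737, 0.0379]
tool_rot: [0.999, -0.034, -0.009, -0.002]
ft_force: [-17.2, -3.5, 7.7]
grip_width: 0.0441
grip_force: 30.0
```

```bash
python3 - <<'E'
from h import *
c=snap('wrist');s=snap('side');t=snap('top')
print(robot.get_obs()['position'],robot.get_obs()['ft_force'])
for n,k,b in [('w',c,(100,0,460,420)),('s',s,(230,170,350,290)),('t',t,(300,160,360,265))]:
    print(n)
    show(k,(0,190,100),(4,255,255),b)
a=c['img'][100:290,180:390,::-1]
cv2.imwrite('pics/w6.png',cv2.resize(a,None,fx=3,fy=3,interpolation=cv2.INTER_CUBIC))
for r in [x for x in blobs(c,(0,190,100),(4,255,255),(100,0,460,420))][:1]: print(cv2.boundingRect(r))
u=np.array([np.cos(-.069),np.sin(-.069),0])
lines(c,(235,150,335,275),.071,20)
E
```

```text
[ 0.55677351 -0.17365823  0.03794186] [-16.00471533  -2.56109388   6.13609993]
w
(0, 190, 100) [282.5 157. ] [46. 61.] 90.0 2702.5
s
(0, 190, 100) [269.  255.5] [7. 6.] 90.0 33.5
(0, 190, 100) [299.  183.5] [4.  2.7] 26.6 8.0
t
(252, 134, 62, 47)
[236 233 246 211] [ 0.5909 -0.1551] [ 0.6012 -0.1607] yaw -28.85
[247 211 272 209] [ 0.6015 -0.1611] [ 0.6014 -0.1724] yaw -0.6
[272 197 236 198] [ 0.6072 -0.1729] [ 0.6078 -0.1567] yaw -2.13
[273 211 319 211] [ 0.6008 -0.1729] [ 0.5991 -0.1938] yaw -4.47
[248 243 313 244] [ 0.5857 -0.16  ] [ 0.5832 -0.1904] yaw -4.6
[315 246 314 273] [ 0.5823 -0.1912] [ 0.5678 -0.1902] yaw -3.65
[252 273 251 244] [ 0.5698 -0.1601] [ 0.585  -0.1611] yaw -3.73
[288 180 257 181] [ 0.6142 -0.1806] [ 0.6149 -0.1669] yaw -2.73
[317 195 279 198] [ 0.6066 -0.193 ] [ 0.6065 -0.1761] yaw 0.32
[327 273 328 249] [ 0.5673 -0.1965] [ 0.58   -0.1974] yaw -4.23
[237 249 239 273] [ 0.5828 -0.1546] [ 0.5701 -0.1538] yaw -3.42
[263 264 303 264] [ 0.5743 -0.166 ] [ 0.5729 -0.1852] yaw -4.13
[303 252 263 252] [ 0.5792 -0.1855] [ 0.5807 -0.1666] yaw -4.32
[253 177 251 151] [ 0.6167 -0.1652] [ 0.6281 -0.1658] yaw -2.78
[314 151 312 179] [ 0.6262 -0.1924] [ 0.6139 -0.1911] yaw -5.89
[273 160 296 157] [ 0.6232 -0.1747] [ 0.6241 -0.1844] yaw 5.22
[286 230 243 230] [ 0.5912 -0.178 ] [ 0.5926 -0.1584] yaw -3.83
[323 229 293 229] [ 0.5903 -0.1953] [ 0.5912 -0.1814] yaw -4.03
```

View pics/w6.png

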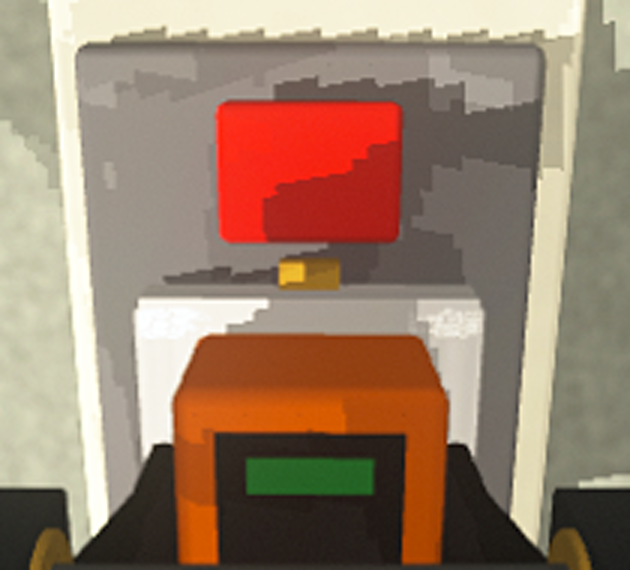

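The pack's flange now stands against the stop, and the gold ejector end pokes out behind it at crop (310,272). I now ease off to test whether the catch has clicked.

```bash
python3 nudge.py '[-0.002, 0, 0, 0, -0.001, 0, 0, 0, 0, 0, 0, 0, 0, 0, 0, 0]'
python3 nudge.py '[-0.002, 0, 0, 0, 0, 0, 0, 0, 0, 0, 0, 0]'
python3 nudge.py '[-0.002, 0, 0, 0, 0, 0, 0, 0, 0, 0, 0, 0]'
```

```text
time: 20.12
position: [0.5564, -0.1737, 0.038]
tool_rot: [0.999, -0.035, -0.007, -0.002]
ft_force: [-12.1, -1.2, 3.3]
grip_width: 0.0435
grip_force: 30.0
time: 20.37
position: [0.5561, -0.1738, 0.038]
tool_rot: [0.999, -0.035, -0.005, -0.001]
ft_force: [-8.0, -0.8, 1.4]
grip_width: 0.0435
grip_force: 30.0
time: 20.62
position: [0.5552, -0.1738, 0.038]
tool_rot: [0.999, -0.035, -0.004, -0.001]
ft_force: [-7.8, -0.4, -0.3]
grip_width: 0.044
grip_force: 30.0
```

```bash
python3 nudge.py '[-0.001, 0, 0, 0, 0, 0, 0, 0, 0, 0, 0, 0]'
python3 nudge.py '[-0.001, 0, 0, 0, 0, 0, 0, 0, 0, 0, 0, 0]'
python3 nudge.py '[-0.001, 0, 0, 0, 0, 0, 0, 0, 0, 0, 0, 0]'
```

```text
time: 20.87
position: [0.5546, -0.1738, 0.038]
tool_rot: [0.999, -0.035, -0.003, -0.001]
ft_force: [-6.3, -0.9, -1.1]
grip_width: 0.0436
grip_force: 30.0
time: 21.12
position: [0.554, -0.1738, 0.0381]
tool_rot: [0.999, -0.035, -0.003, -0.001]
ft_force: [-5.8, 0.2, -2.2]
grip_width: 0.0436
grip_force: 30.0
time: 21.37
position: [0.5539, -0.1738, 0.0382]
tool_rot: [0.999, -0.035, -0.002, -0.001]
ft_force: [-4.3, 0.7, -7.9]
grip_width: 0.0439
grip_force: 30.0
```

```bash
python3 nudge.py '[-0.001, 0, 0.0004, 0, 0, 0, 0.0003, 0, 0, 0, 0, 0]'
python3 nudge.py '[-0.001, 0, 0, 0, 0, 0, 0, 0, 0, 0, 0, 0]'
python3 nudge.py '[-0.0015, 0, 0, 0, 0, 0, 0, 0, 0, 0, 0, 0]'
```

```text
time: 21.62
position: [0.5538, -0.1738, 0.0383]
tool_rot: [0.999, -0.036, -0.001, -0.001]
ft_force: [-2.8, 0.5, -8.5]
grip_width: 0.044
grip_force: 30.0
time: 21.87
position: [0.5536, -0.174, 0.0385]
tool_rot: [0.999, -0.036, 0.0, -0.0]
ft_force: [-0.7, 2.1, -12.1]
grip_width: 0.0439
grip_force: 30.0
time: 22.12
position: [0.5533, -0.1742, 0.0389]
tool_rot: [0.999, -0.036, 0.001, 0.0]
ft_force: [3.0, 4.2, -12.2]
grip_width: 0.044
grip_force: 30.0
```

The pack now holds against a pull, so the catch appears to have clicked. I relax the loads and let go.

```bash
python3 nudge.py '[0.001, -0.0002, 0.0005, 0, 0.0005, 0, 0.0003, 0, 0, 0, 0, 0, 0, 0, 0, 0]' - 12
python3 nudge.py '[0, 0, 0, 0, 0, 0, 0, 0, 0, 0, 0, 0, 0, 0, 0, 0, 0, 0, 0, 0, 0, 0, 0, 0]' 0.08
python3 nudge.py '[0, 0, -0.01, 0, 0, 0, -0.03, 0, 0, 0, -0.035, 0, 0, 0, -0.035, 0, 0, 0, -0.02, 0, 0, 0, 0, 0, 0, 0, 0, 0, 0, 0, 0, 0]'
python3 - <<'E'
from h import *
c=snap('wrist','w7.png');s=snap('side');o=robot.get_obs();print(o['position'],o['ft_force'])
show(c,(0,190,100),(4,255,255),(100,0,460,420));show(c,(6,190,120),(14,255,255),(150,0,420,420))
show(s,(0,190,100),(4,255,255),(230,170,350,290))
lines(c,(230,100,330,290),.071,30)
for u,v,z in [(280.5,66,.034)]: pass
E
```

```text
time: 22.45
position: [0.5536, -0.1743, 0.0387]
tool_rot: [0.999, -0.036, 0.0, 0.0]
ft_force: [-0.3, 3.1, -5.0]
grip_width: 0.0441
grip_force: 12.0
time: 22.95
position: [0.5538, -0.1746, 0.0384]
tool_rot: [0.999, -0.036, 0.001, 0.0]
ft_force: [1.0, -0.8, -0.7]
grip_width: 0.0752
grip_force: 0.0
time: 23.62
position: [0.5526, -0.1738, 0.1677]
tool_rot: [0.999, -0.036, -0.001, -0.0]
ft_force: [-0.5, -0.3, 0.3]
grip_width: 0.0801
grip_force: 0.0
[ 0.55226258 -0.17355596  0.16661475] [-0.35524543 -0.0087651   0.39828646]
(0, 190, 100) [282. 139.] [26. 34.] 90.0 866.0
(6, 190, 120) [283.  209.5] [71. 48.] 90.0 2377.0
(0, 190, 100) [269.  255.5] [7. 6.] 90.0 33.5
(0, 190, 100) [299. 183.] [4. 4.] 90.0 12.5
[248 164 250 224] [ 0.6022 -0.1474] [ 0.5473 -0.1433] yaw -4.26
[328 117 322 264] [ 0.6368 -0.2181] [ 0.5019 -0.2087] yaw -4.02
[283 164 249 163] [ 0.6008 -0.1779] [ 0.603  -0.1487] yaw -4.36
[300 188 299 238] [ 0.578  -0.1911] [ 0.5306 -0.1879] yaw -3.87
[231 287 328 287] [ 0.4834 -0.1176] [ 0.4767 -0.2138] yaw -4.01
[241 231 236 117] [ 0.5419 -0.1346] [ 0.6423 -0.1414] yaw -3.87
[230 
[... 185 characters left out ...]
9
[267 187 298 187] [ 0.5812 -0.1621] [ 0.5792 -0.1897] yaw -4.16
[315 221 316 181] [ 0.5467 -0.2031] [ 0.5838 -0.2057] yaw -3.98
[308 178 307 223] [ 0.5865 -0.1986] [ 0.5448 -0.1964] yaw -3.08
[328 101 234 101] [ 0.6493 -0.2185] [ 0.6548 -0.1415] yaw -4.07
[306 180 262 180] [ 0.585  -0.1967] [ 0.5877 -0.1582] yaw -3.89
[319 264 246 264] [ 0.5029 -0.206 ] [ 0.508  -0.1352] yaw -4.15
[304 244 305 182] [ 0.524 -0.192] [ 0.5833 -0.1963] yaw -4.15
[324 157 326 118] [ 0.604  -0.2137] [ 0.636 -0.216] yaw -4.1
[279 266 313 266] [ 0.5036 -0.1674] [ 0.5013 -0.1999] yaw -4.08
[246 209 245 166] [ 0.5618 -0.1418] [ 0.6013 -0.1445] yaw -3.95
[262 245 294 245] [ 0.5259 -0.1526] [ 0.5239 -0.1831] yaw -3.82
```

View pics/w7.png

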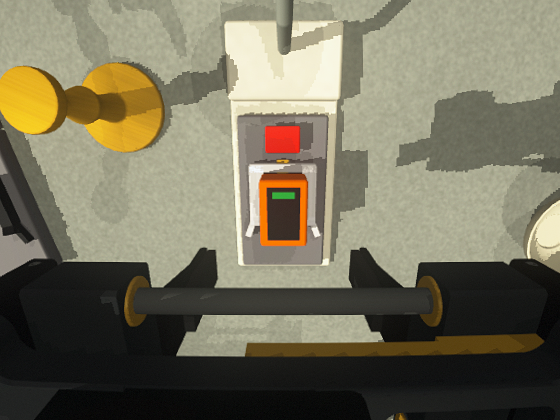

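```bash
python3 - <<'E'
from h import *
c=snap('wrist')
u=np.array([np.cos(-.069),np.sin(-.069),0])
f=onz(c,284,180,.071)@u; r=onz(c,283,245.5,.071)@u; tab=onz(c,282,139,.034)@u; tabd=onz(c,282,139,.0295)@u
print('pack len',f-r,'tab-centre',tab-(f+r)/2,tabd-(f+r)/2)
show(c,(6,190,120),(14,255,255),(150,0,420,420)); show(c,(0,190,100),(4,255,255),(100,0,460,420))
t=snap('top');show(t,(6,190,120),(14,255,255),(180,160,360,265))
E
```

```text
pack len 0.06203703472777522 tab-centre 0.06434564355620076 0.0641383766703868
(6, 190, 120) [283.5 209.5] [47. 71.] 0.0 2419.0
(0, 190, 100) [282.5 138. ] [26. 33.] 90.0 849.0
```

The released pack has stayed put. It sits 64.3 mm behind the tab centre, against 64 when latched, and the antiques are undisturbed.

```bash
python3 -c "
from rig import robot, optics, hand_in
print(hand_in())"
```

```text
the job is handed in; nothing more can be done
None
```

The pack is off the charger and seated in the lamp's slide, where it held against the ejector and a light pull; I let go, didn't touch the antiques, and handed the job in at about 24 s (no verdict was returned).

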